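# Snap a cartridge cap home in the hand press

## Robot

A 6-joint arm with a two-finger parallel gripper is mounted at the origin on a cart in front of the work surface, level with it; the furniture and walls round the work are solid. World frame = base frame: x ahead of the robot, y to its left, z up, the work surface at z = 0. Lengths are in m, angles in rad, forces in N, time in s.
With the tool pointing down it reaches from about 0.25 to 0.725 m from the base axis. Payload 9.7 kg.
Tool frame: the origin (TCP) lies on the centre line of the jaws, within the pads' length; the fingertips stand tips_ahead ahead of it and the grasp point (between the pads) is the TCP (tips_ahead is the distance from the TCP to the fingertips, in m); z points along the fingers, x is the direction in which the jaws open and shut, and the axes are right-handed (so a half turn about z gives the same grasp; the last joint's range is limited). The gripper opens to 85 mm and grips with 20 to 120 N. Pads are 22 mm wide; open, the fingers measure 114 mm over their backs; the gripper's body (76 mm by 85 mm) begins 54 mm behind the grasp point. The pads swing forward as they close: fully open they stand 13 mm farther back than shut.
Start: joints at [-1.15, 0.087, 0.176, 1.66, 0, 1.571], TCP at [0.225, -0.502, 0.221] pointing down, gripper open.
Joint ranges: [-3.13, 3.13], [-0.85, 1.81], [-1.15, 1.24], [-2.2, 2.28], [-1.44, 1.52], [-3.14, 3.14]. Speed limits (rad/s): [2.22, 2.22, 2.57, 3.14, 3.14, 3.14].

## Interface

Orientations are given as a unit quaternion [x, y, z, w].
In Python, from rig import get_state, capture, get_calibration, job_done, search_frame, masks_of, tip_of, tips_ahead gives the robot as it stands. The module is installed in compiled form; this text tells all that it offers.
- The arm moves only by the tool carry_out, never from a script. Its argument "rows" is a list of rows, each a list of 5 numbers: the shift along the world's x, y, z in cm, then the turn about the world's z in degrees, then the opening, from -1 (shut) to 1 (fully open), so that 0 is half open. A call has 1 to 10 rows; each row shifts and turns the commanded pose from where the row before left it; what a row does not reach is not made up. A row lasts 1/8 s, in which the tool goes at most 62.5 mm and 10.7 degrees, less where a joint would pass 70% of its speed; a pose out of reach is approached as far as the arm can. A call is refused whole if a number of a shift passes 6.25 or a number of a turn 10.7, either way. A call with a gripper value outside its range is refused whole. The fingers move at their own pace and stop on an object; the grip force is fixed at half the most. Time passes only in rows, so rows that do not move let the fingers close. It gives the time, the measured TCP pose, the force and the opening at its end, in the units of the state.
- get_state(): the state, without advancing time (a new reading comes with each control period).
- capture(name): name is "side" or "top" or "wrist"; returns the picture (480x640x3 uint8, blue, green, red); there is no depth.
- get_calibration(name): a dict with "fx", "fy", "cx", "cy" (pixels), "eye" and "orientation" of the camera in the world. Camera axes: x right, y up, looking along -z (the intrinsics and any distortion apply to the point x, -y, -z); pixel columns grow to the right and rows downward; lengths in m; the calibration is good to about 2 mm. A picture is of the moment at which its call begins: read the wrist's pose just before it. get_calibration takes no time and is no camera call; for the wrist camera it gives the pose at the moment of the call.
- job_done(): hands the job in, once; it reports no verdict.
Trained networks look in the newest picture that a camera, given by its name, has taken for a name from the list of things; names that differ only in an ending like _2 or _b are one class to them, and where a whole thing is asked for, a point or a joint stands for the part that bears it (a point fixed in the world has none). Each returns a list of dicts, best first, with "conf" (0 to 1); they miss things now and then, are a little off and sometimes report something else, mostly with a low value. They report only what shows in the picture. A call takes as long as a camera call. They do not tell look-alikes from the thing itself.
- search_frame(query, camera): "xyz" ([x, y, z] in m, in the coordinates of the camera as it stood for that picture, good to about 4 mm: the middle of the surface that is visible of it).
- masks_of(query, camera): "pixels" (480x640 bool, what is visible of it).
- tip_of(query, camera): "xyz" ([x, y, z] in m, in the coordinates of the camera as it stood for that picture, good to about 4 mm: a listed point, or the origin of a listed thing).
The state is a dict: "time": time; "joint_pos": joint angles; "joint_vel": joint speeds; "effort": joint torques, N m; "eef_pos": TCP position; "ee_rot": TCP orientation; "wrist_force": force on the tool from outside, world axes, zero at the start; "ft_torque": the same for the moment, N m; "finger_gap": opening from 0.0 (shut) to 1.0 (fully open).
Only numpy, scipy, OpenCV 4.12 (cv2) and the standard library are available. Lean on these libraries where they do the work, as an engineer would, in place of code of your own. Each camera call takes 0.05 s, during which the arm holds its last target. There are 200 camera calls.

## Task

Lay the white sample cartridge in the nest of the two-handled bench press, with its cap end towards the screw foot on the moving handle, and let go of it. Then close the moving handle towards the fixed one, feeling the resistance grow until it peaks and gives as the cap snaps home; stop there, because squeezing on hard cracks the cap. Let the handle spring open again, leave the cartridge in the nest, and do not disturb the dropper vials.

Things in the scene. Friction and masses are not known exactly. Their poses are not given: they have to be found in the camera images.
- press: Hand press screwed to the table: grey board 150 x 116 x 10 mm, aluminium nest pad, steel anvil, two steel handles with black grips, centre lines 37 mm above the table; nothing higher than 52 mm. Origin on the table under the nest's centre. +x points from the nest to the hinge pin, -x to the handle ends, +y to the anvil and fixed handle, -y to the moving handle. Board: x -63 to 87, y -62 to 54 mm.
- nest (a point): Centre of the nest's floor, 22 mm above the table; axes as the press. The cartridge lies here with its length along y. Four small ears, 27 mm apart inside across x (1.5 mm play a side), stand 9 mm above the floor at y = 12 to 19 mm either side and flare outwards. Along y it is free to slide: anvil face at y = +21 mm, screw foot at x = 0 and, handle open, at y = -48 to -39 mm.
- hinge (a point): Axis of the moving handle's upright hinge pin, at the handles' height (37 mm above the table), at x = 60, y = -36 mm in the press.
- fixed_grip (a point): Middle of the fixed handle's black grip, 37 mm above the table, at x = -87, y = 14 mm in the press; a bar 16 mm thick along the press's x, rigid with the board.
- handle_grip (a point): Point on the moving handle's black grip, 37 mm above the table, on its centre line, 135 mm from the hinge along -x; the grip is a round bar 16 mm thick, from 21 mm towards the nest to 45 mm towards its end, free on its outer (-y) side. Pushing it in the press's +y closes the handle: the foot then presses 2.25 times as hard as the push here. Open, the two grips' centres are 66 mm apart.
- press_lever (a joint): Angle of the moving handle, rad: 0 open (a light spring returns it: 1.3 N at the grip, 2.2 N closed), growing as it closes, 0.37 at most. It carries the screw foot, a steel dome 12 mm wide facing +y; how far that is screwed out differs each time by 9 mm (20 mm of grip travel) and is not measured, so where it meets the cap and where the cap gives must be felt.
- cart_mid (a point): Centre of the white cartridge's body, a block 24 (x) x 36 (y) x 30 (z) mm, half-way up; 50 to 90 g. The cap sits on its -y end: cap open, the whole is 52 mm long (y = -34 to +18 mm from here), cap home 48 mm. It lies flat on the table; take it across its 24 mm width.
- cap_face (a point): Middle of the outer face of the cap, a ribbed white block 24 x 12 x 29 mm on the cartridge's -y end; while it is not home a 4 mm gap shows a narrower grey neck.
- cart_cap (a joint): How far the cap is pressed on, m: 0 standing off, 0.004 home. It resists up to about 20 N within the first 1 mm, then gives and from half-way snaps home by itself. At the moving grip, with the spring: the push rises to 9 to 13 N, drops to a few N as the cap gives, climbs steeply once it is home. The cap cracks at 36 N, about 18 N at the grip.
- vial_0: Small white dropper vial with a green cap, 19 mm thick, 56 mm high, upright beyond the rack; bystander. Origin under its centre.
- vial_1: Small white dropper vial with a white cap, 19 mm thick, 56 mm high, beside the other; bystander. Origin under its centre.
Not all that is in view belongs to the job. What is shaped like the part that bears cart_mid but blue is not meant.

How it is judged:
By the outcome, as a careful person would: the job done as asked, in the order asked, and still so for the second after the job is handed in, with the robot touching nothing.
It also fails if it takes over 67 s, if anything falls off the work surface, if the arm or the gripper's body presses on something with over 40 N, if the wrist force passes 120 N, or if a joint passes its speed limit or range.

## Working session

There is one attempt and no reset: what is moved stays moved. The work goes in short steps, Python scripts to look and compute and a tool call to move; the robot and the scene stay as the last step left them, time stands still between calls to the robot, and variables do not carry over. Pictures are saved under pics/ and viewed, about 8 in all and at most 12, crops included, and the job is handed in when it is done.

Besides the shell and the picture viewer there is one more tool, called after "Call:" as a command line: name --pt "numbers of a row" for each row, then --argument value for the rest. carry_out: Moves the arm, as the interface text tells. Its arguments: {"type":"object","properties":{"rows":{"type":"array","items":{"type":"array","items":{"type":"number"}}}},"required":["rows"]}

Run:
```python
import cv2
a=cv2.imread("pics/top0.png"); cv2.imwrite("pics/tc.png",cv2.resize(a[110:360,220:480],None,fx=2.3,fy=2.3,interpolation=cv2.INTER_CUBIC))
```

```text
(no output)
```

View pics/top0.png

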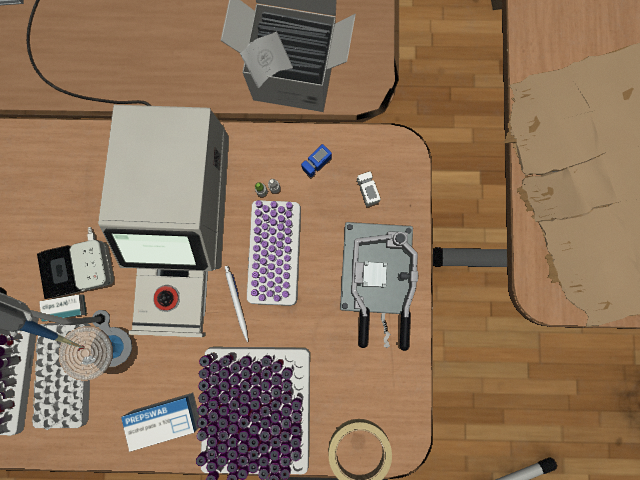

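View pics/tc.png

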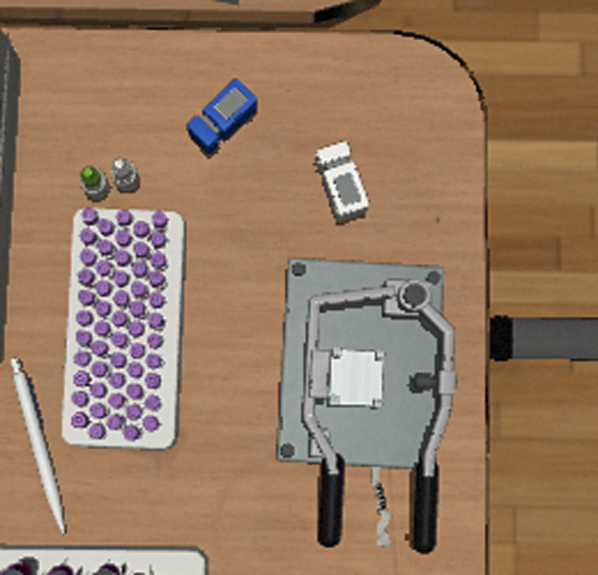

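View pics/side0.png

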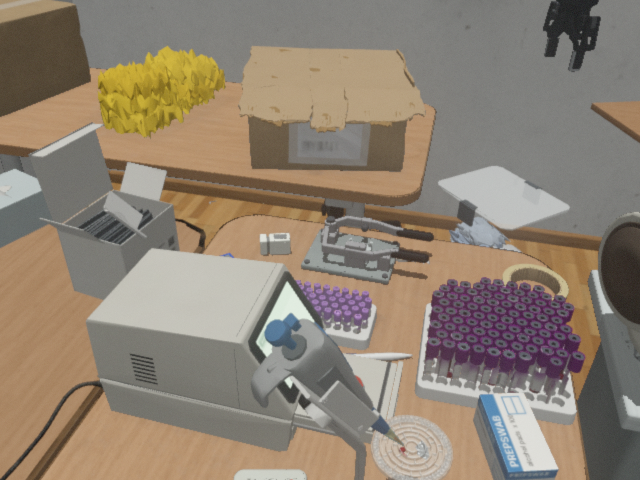

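The white cartridge is at about (368,190) in the top view, with its cap end at (365,177), pointing away from the robot. The blue look-alike at (317,160) is rejected. The other white objects are the vials at (260,187) and (274,185), the pen and the nest pad at (374,275). The press is at (378,270), with the moving handle on the right (-y). I'll move over the area and look with the wrist camera.

Call:
carry_out --pt "4 4.2 0.3 10.7 1" --pt "4 4.2 0.3 10.7 1" --pt "4 4.2 0.3 10.7 1" --pt "4 4.2 0.3 10.7 1" --pt "4 4.2 0.3 10.7 1" --pt "4 4.2 0.3 10.7 1" --pt "4 4.2 0.3 10.7 1" --pt "4 4.2 0.3 10.7 1" --pt "4 4.2 0.3 10.7 1" --pt "2 4.2 0.3 10.7 1"

```text
time: 2.25
eef_pos: [0.6061, -0.0802, 0.2499]
ee_rot: [0.935, 0.354, -0.0, -0.0]
wrist_force: [0.3, 0.2, 0.6]
finger_gap: 1.002
```

Call:
carry_out --pt "0 0 0 10.7 1" --pt "0 0 0 10.7 1" --pt "0 0 0 10.7 1" --pt "0 0 0 10.7 1" --pt "0 0 0 10.7 1" --pt "0 0 0 10.7 1" --pt "0 0 0 2.8 0.4" --pt "0 0 0 0 0.4"

```text
time: 3.25
eef_pos: [0.6047, -0.082, 0.2506]
ee_rot: [0.587, 0.809, -0.0, -0.0]
wrist_force: [-0.6, 0.8, 1.2]
finger_gap: 0.7
```

Run:
```python
from h import *
s=get_state(); print(s["joint_pos"].round(3), s["eef_pos"], R.from_quat(s["ee_rot"]).as_matrix()[:,0].round(3), s["finger_gap"])
im=capture("wrist"); cv2.imwrite("pics/w1.png",im); cam="wrist"
print(get_calibration(cam)["eye"])
for q in ["press","nest","hinge","fixed_grip","handle_grip","cart_mid","cap_face"]:
        for r in tip_of(q,cam)[:3]:
            P=w(cam,r["xyz"]); print(cam,q,round(r["conf"],2),P.round(4),np.round(proj(cam,P)))
print(get_state()["time"])
```

```text
[-0.135  0.253  0.424  1.742 -0.    -0.45 ] [ 0.60466248 -0.08200821  0.25061723] [-0.31   0.951  0.   ] 0.7003780007471809
[ 0.52725904 -0.10679736  0.40315427]
wrist press 0.7 [ 0.5453 -0.0816 -0.0026] [334. 140.]
wrist nest 0.75 [ 0.5454 -0.0798  0.0235] [337. 142.]
wrist hinge 0.87 [ 0.6013 -0.1234  0.0349] [278. 183.]
wrist fixed_grip 0.67 [ 0.4574 -0.061   0.0368] [389.  54.]
wrist fixed_grip 0.28 [ 0.6826 -0.0714  0.0112] [304. 261.]
wrist handle_grip 0.92 [ 0.4648 -0.1317  0.0376] [312.  35.]
wrist cart_mid 0.94 [0.7447 0.022  0.0137] [361. 328.]
wrist cart_mid 0.57 [ 0.6802 -0.0691  0.0135] [306. 260.]
wrist cap_face 0.7 [ 0.7171 -0.0623  0.0114] [302. 289.]
wrist cap_face 0.65 [0.7145 0.039  0.015 ] [384. 312.]
3.65
```

View pics/w1.png

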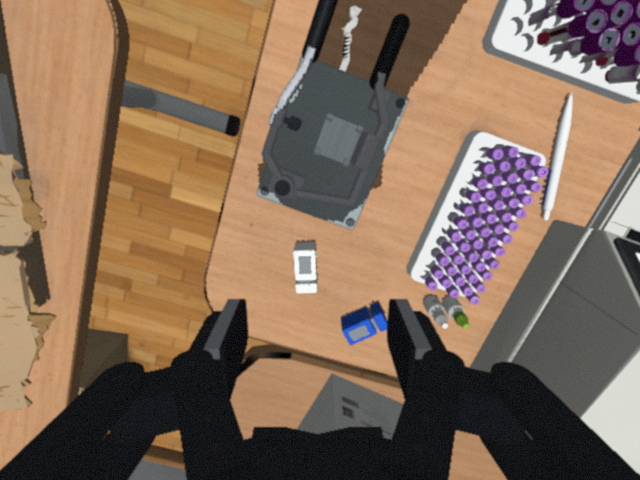

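The wrist view shows the white cartridge at (305,265), blue at (362,323) and the press above. Next I'll refine the poses.

Run:
```python
from h import *
from scipy.optimize import least_squares
ims={c:capture(c) for c in ["top","wrist","side"]}
K={"press":(0,0,0),"nest":(0,0,.022),"hinge":(.06,-.036,.037),"fixed_grip":(-.087,.014,.037),"handle_grip":(-.0742,-.0517,.037)}
o=[]
for c in ims:
    for q in K:
        r=tip_of(q,c)
        if r and r[0]["conf"]>.5: o.append((K[q],w(c,r[0]["xyz"]),q,c))
A=np.array([x[0] for x in o]);B=np.array([x[1] for x in o])
f=lambda p:(np.c_[np.cos(p[2])*A[:,0]-np.sin(p[2])*A[:,1]+p[0],np.sin(p[2])*A[:,0]+np.cos(p[2])*A[:,1]+p[1]]-B[:,:2])
s=least_squares(lambda p:f(p).ravel(),[.54,-.08,0],loss="soft_l1",f_scale=.003)
print("press",s.x[:2],np.degrees(s.x[2]));
for x,e in zip(o,f(s.x)): print(x[2],x[3],(e*1000).round(1))
for c in ims:
    for q in ["cart_mid","cap_face"]:
        for r in tip_of(q,c):
            P=w(c,r["xyz"])
            if P[1]<-.03: print(c,q,round(r["conf"],2),P.round(4))
    for m in masks_of("cart_mid",c):
        p=m["pixels"].astype(np.uint8); ys,xs=np.nonzero(p)
        if len(xs)<50 or ims[c][ys,xs].mean(0)[0]>ims[c][ys,xs].mean(0)[2]+40: continue
        k=ims[c].min(2); t=((cv2.dilate(p,np.ones((5,5)))>0)&(k>90)).astype(np.uint8)
        for z,mm in ((.03,p),(.03,t)):
            cn=max(cv2.findContours(mm,0,cv2.CHAIN_APPROX_NONE)[0],key=len)[:,0]
            W=np.array([ray(c,u,v,z)[:2] for u,v in cn],np.float32)*1000
            print(c,cv2.minAreaRect(W))
```

```text
press [ 0.54265614 -0.07996688] -3.4150873403694257
press top [-2.2  0.4]
nest top [ 0.5 -2.9]
press wrist [1.5 1.7]
nest wrist [-5.2 -1.1]
hinge wrist [-1.   3.2]
fixed_grip wrist [ 1.3 -1.1]
press side [0.2 1.4]
nest side [ 1.5 -2.3]
hinge side [ 1.9 -1. ]
handle_grip side [-0.9  1.9]
top cart_mid 0.75 [ 0.6797 -0.0734  0.0165]
top cart_mid 0.41 [ 0.5416 -0.0814  0.0175]
top cap_face 0.65 [ 0.7103 -0.0581  0.0158]
top cap_face 0.52 [ 0.5416 -0.076   0.0227]
top ((692.1057739257812, -60.502281188964844), (46.15376281738281, 21.828279495239258), 0.5214243531227112)
top ((690.7879638671875, -65.71029663085938), (44.611297607421875, 24.590789794921875), 19.66271209716797)
wrist cart_mid 0.98 [ 0.6792 -0.072   0.0132]
wrist cap_face 0.82 [ 0.7132 -0.0628  0.0113]
wrist cap_face 0.56 [ 0.5997 -0.1247  0.034 ]
wrist ((682.6516723632812, -67.66065216064453), (60.88899612426758, 27.127784729003906), 19.04174041748047)
wrist ((683.2742309570312, -67.44889831542969), (64.69088745117188, 31.69978904724121), 18.938735961914062)
side cart_mid 0.71 [ 0.6819 -0.0694  0.013 ]
side cap_face 0.72 [ 0.7132 -0.0587  0.0141]
side ((680.6251831054688, -48.41773986816406), (49.87469482421875, 61.66645431518555), 18.48995018005371)
side ((680.6314086914062, -48.743797302246094), (56.798709869384766, 74.2039794921875), 18.652280807495117)
```

Call:
carry_out --pt "2.5 0.4 -4 0.9 0.2" --pt "2.5 0.4 -4 0 0.2" --pt "2.6 0.4 -4 0 0.2" --pt "0 0 0 0 0.2" --pt "0 0 0 0 0.2"

```text
time: 5.62
eef_pos: [0.6805, -0.0701, 0.1316]
ee_rot: [0.581, 0.814, 0.0, 0.0]
wrist_force: [0.4, -0.1, 0.8]
finger_gap: 0.598
```

```bash
cat > m.py <<'E'
from h import *
c="wrist"; s=get_state(); im=capture(c); print(s["eef_pos"].round(4), R.from_quat(s["ee_rot"]).as_matrix()[:,:2].round(3).tolist(), s["finger_gap"])
for q in ["cart_mid","cap_face"]:
    for r in tip_of(q,c): print(q,round(r["conf"],2),w(c,r["xyz"]).round(4))
for m in masks_of("cart_mid",c):
    p=m["pixels"].astype(np.uint8); cn=max(cv2.findContours(p,0,cv2.CHAIN_APPROX_NONE)[0],key=len)[:,0]
    W=np.array([ray(c,u,v,.03)[:2] for u,v in cn],np.float32)*1000; print(m["conf"],cv2.minAreaRect(W))
import sys; cv2.imwrite(sys.argv[1],im); print(s["time"])
E
python3 m.py pics/w2.png
```

```text
[ 0.6805 -0.0701  0.1316] [[-0.326, 0.945], [0.945, 0.326], [-0.0, 0.0]] 0.5978774960064425
cart_mid 0.95 [0.7438 0.0164 0.0159]
cart_mid 0.7 [ 0.6833 -0.0737  0.0163]
cap_face 0.94 [0.7182 0.0405 0.015 ]
cap_face 0.63 [ 0.7158 -0.0629  0.0141]
0.7 ((685.993408203125, -68.927490234375), (58.63656234741211, 24.353933334350586), 21.987272262573242)
5.625
```

View pics/w2.png

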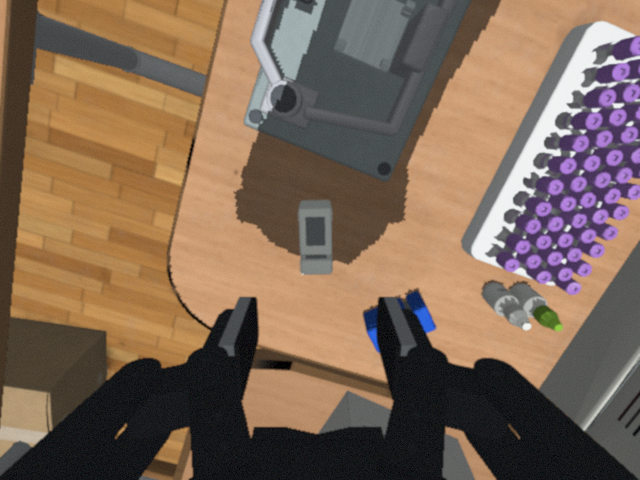

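The cartridge is at (315,237), centred between the fingers (centre at column 317) and aligned with them. I'll descend and grasp.

Call:
carry_out --pt "0 0 -4 0 0.2" --pt "0 0 -4 0 0.2" --pt "0 0 -1.9 0 0.2" --pt "0 0 0 0 0.2" --pt "0 0 0 0 -1" --pt "0 0 0 0 -1" --pt "0 0 0 0 -1" --pt "0 0 0 0 -1" --pt "0 0 0 0 -1" --pt "0 0 0 0 -1"

```text
time: 7.08
eef_pos: [0.6806, -0.07, 0.0316]
ee_rot: [0.581, 0.814, -0.0, -0.0]
wrist_force: [-0.0, -0.1, -0.6]
finger_gap: -0.002
```

```bash
python3 m.py pics/w3.png
```

```text
[ 0.6806 -0.07    0.0316] [[-0.326, 0.945], [0.945, 0.326], [0.0, -0.0]] -0.0023289147530396437
cart_mid 0.61 [ 0.6808 -0.0712  0.0143]
cart_mid 0.57 [0.7413 0.0187 0.0112]
0.66 ((726.6810302734375, 11.673816680908203), (18.896520614624023, 3.4116368293762207), 71.22696685791016)
0.65 ((668.84375, -75.0631103515625), (31.887001037597656, 24.255062103271484), 19.091402053833008)
7.075
```

View pics/w3.png

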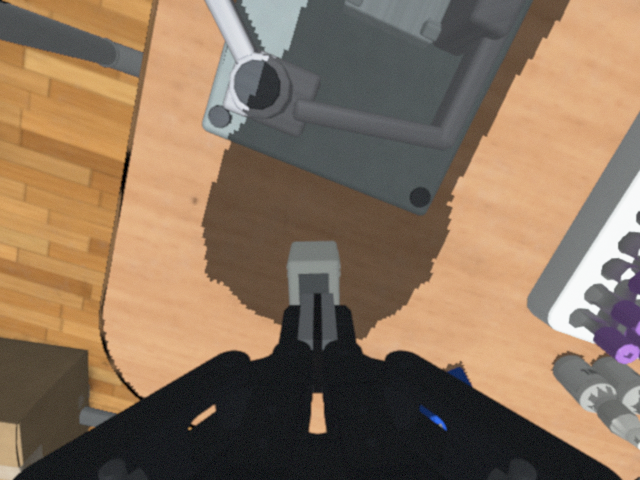

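Run:
```python
from h import *
im=capture("side"); u,v=map(int,proj("side",[.68,-.07,.04])); a=im[v-60:v+45,u-70:u+70]
b=capture("top"); u,v=map(int,proj("top",[.68,-.07,.04])); b=b[v-52:v+53,u-70:u+70]
cv2.imwrite("pics/s3.png",cv2.resize(np.hstack([a,b]),(800,300),interpolation=cv2.INTER_CUBIC))
for c in ["side","top"]:
  for q in ["cart_mid","cap_face"]:
    for r in tip_of(q,c): print(c,q,round(r["conf"],2),w(c,r["xyz"]).round(4))
print(np.round(proj("side",get_state()["eef_pos"])), np.round(proj("side",get_state()["eef_pos"]-[0,0,.019])))
```

```text
side cart_mid 0.74 [ 0.6825 -0.0713  0.0146]
side cart_mid 0.48 [0.7436 0.0147 0.0149]
side cap_face 0.64 [ 0.7103 -0.0576  0.0169]
top cart_mid 0.92 [0.7404 0.0156 0.0136]
top cap_face 0.56 [0.717  0.0411 0.0128]
[278. 235.] [279. 244.]
```

View pics/s3.png

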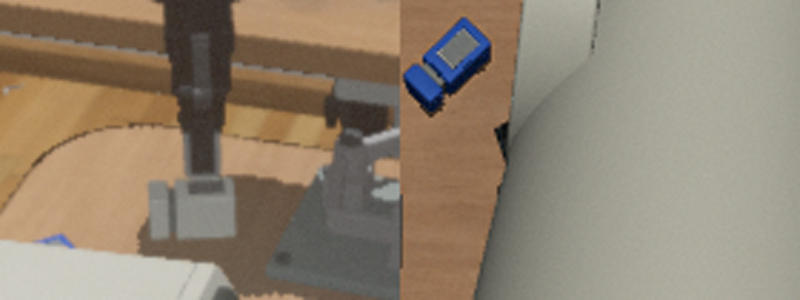

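The crops show the cartridge standing untouched at side-crop (190,210). The shut fingertips end at its top face, (205,185), so they passed over it. The tips really sit about at TCP height, not 19 mm ahead. I'll reopen and descend further in steps, watching the force.

Call:
carry_out --pt "0 0 0.5 0 0.2" --pt "0 0 0 0 0.2" --pt "0 0 0 0 0.2" --pt "0 0 0 0 0.2" --pt "0 0 -1.0 0 0.2" --pt "0 0 0 0 0.2"

```text
time: 8.32
eef_pos: [0.6799, -0.0699, 0.0251]
ee_rot: [0.581, 0.814, -0.001, -0.001]
wrist_force: [-0.3, 0.3, -0.1]
finger_gap: 0.599
```

Call:
carry_out --pt "0 0 -0.7 0 0.2" --pt "0 0 0 0 0.2" --pt "0 0 -0.6 0 0.2" --pt "0 0 0 0 0.2"

```text
time: 8.82
eef_pos: [0.6803, -0.07, 0.013]
ee_rot: [0.581, 0.814, -0.0, -0.0]
wrist_force: [-0.4, -0.3, -0.3]
finger_gap: 0.601
```

Call:
carry_out --pt "0 0 0 0 -1" --pt "0 0 0 0 -1" --pt "0 0 0 0 -1" --pt "0 0 0 0 -1" --pt "0 0 0 0 -1"

```text
time: 9.45
eef_pos: [0.681, -0.0701, 0.0142]
ee_rot: [0.581, 0.814, 0.0, 0.0]
wrist_force: [-0.6, -0.9, 4.2]
finger_gap: 0.255
```

Call:
carry_out --pt "0 0 1 0 -1" --pt "0 0 4 0 -1" --pt "0 0 5 0 -1" --pt "0 0 0 0 -1"

```text
time: 9.95
eef_pos: [0.6825, -0.0702, 0.119]
ee_rot: [0.581, 0.814, 0.002, 0.003]
wrist_force: [0.6, 0.2, -0.8]
finger_gap: 0.254
```

Run:
```python
from h import *
s=get_state();print(s["eef_pos"],s["finger_gap"],s["wrist_force"],s["ft_torque"])
im=capture("side"); u,v=map(int,proj("side",s["eef_pos"])); a=im[v-50:v+50,u-70:u+70]
b=capture("wrist")
for c in ["side","wrist"]:
  for q in ["cart_mid","cap_face"]:
    for r in tip_of(q,c): print(c,q,round(r["conf"],2),w(c,r["xyz"]).round(4))
cv2.imwrite("pics/s4.png",np.hstack([cv2.resize(a,(420,300),interpolation=cv2.INTER_CUBIC),cv2.resize(b[180:480,140:500],(360,300))]))
print("tcp px in crop 210,150")
```

```text
[ 0.68252925 -0.07016865  0.11896218] 0.25354581282106736 [ 0.56914156  0.17953223 -0.83772346] [0.01321999 0.01161762 0.0147601 ]
side cart_mid 0.61 [ 0.6821 -0.0675  0.1168]
side cart_mid 0.57 [0.7432 0.0146 0.0152]
side cap_face 0.48 [ 0.7129 -0.0568  0.1245]
wrist cart_mid 0.76 [ 0.6806 -0.0691  0.115 ]
wrist cart_mid 0.67 [0.7413 0.0202 0.0089]
wrist cap_face 0.98 [ 0.7106 -0.0619  0.108 ]
wrist cap_face 0.59 [0.7156 0.0411 0.0126]
tcp px in crop 210,150
```

View pics/s4.png

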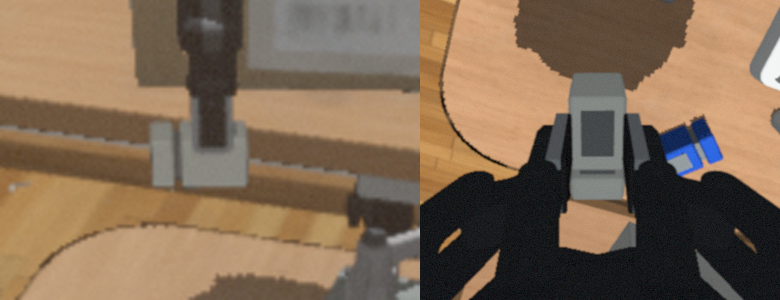

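Held level: the jaws are on the body in the crop, the cap is at (162,155) on the left, and the tips are about 14 mm above the cartridge bottom. Next I'll carry it over the nest, turning it so the cap points to press -y.

Call:
carry_out --pt "-1.4 -0.12 0 -10.7 -1" --pt "-1.4 -0.12 0 -10.7 -1" --pt "-1.4 -0.12 0 -10.7 -1" --pt "-1.4 -0.12 0 -10.7 -1" --pt "-1.4 -0.12 0 -10.7 -1" --pt "-1.4 -0.12 0 -10.7 -1" --pt "-1.4 -0.12 0 -10.7 -1" --pt "-1.4 -0.12 0 -10.7 -1" --pt "-1.4 -0.12 0 -10.7 -1" --pt "-1.2 -0.12 0 -10.7 -1"

```text
time: 11.5
eef_pos: [0.5416, -0.0819, 0.1127]
ee_rot: [1.0, 0.014, -0.001, -0.0]
wrist_force: [-1.0, 0.1, -0.8]
finger_gap: 0.258
```

Call:
carry_out --pt "0 0 -1 -5.4 -1" --pt "0 0 -1 0 -1" --pt "0 0 0 0 -1" --pt "0 0 0 0 -1"

```text
time: 12.0
eef_pos: [0.5427, -0.082, 0.0936]
ee_rot: [1.0, -0.029, -0.0, -0.0]
wrist_force: [-0.3, 0.0, -0.4]
finger_gap: 0.25
```

Run:
```python
from h import *
s=get_state();print(s["time"],s["eef_pos"],R.from_quat(s["ee_rot"]).as_matrix()[:,0].round(3),s["joint_pos"].round(2))
for c in ["wrist","side"]:
  im=capture(c)
  if c=="wrist": b=im
  for q in ["nest","press","hinge","handle_grip","fixed_grip","cart_mid","cap_face"]:
    for r in tip_of(q,c)[:1]: print(c,q,round(r["conf"],2),w(c,r["xyz"]).round(4))
cv2.imwrite("pics/w5.png",b)
```

```text
12.0 [ 0.54269567 -0.08197822  0.09363694] [ 0.998 -0.058 -0.   ] [-0.15  0.07 -0.08  1.41  0.    1.48]
wrist nest 0.68 [ 0.547  -0.0803  0.0232]
wrist press 0.59 [ 0.542  -0.0809 -0.0009]
wrist hinge 0.81 [ 0.6035 -0.1253  0.0334]
wrist handle_grip 0.57 [ 0.4661 -0.1296  0.0356]
wrist fixed_grip 0.88 [ 0.4557 -0.0616  0.0355]
wrist cart_mid 0.77 [ 0.545  -0.0817  0.0954]
wrist cap_face 0.95 [0.7163 0.0405 0.0155]
side nest 0.89 [ 0.5407 -0.0792  0.0201]
side press 0.83 [ 0.5444 -0.081  -0.0014]
side hinge 0.92 [ 0.6014 -0.1184  0.0347]
side handle_grip 0.59 [ 0.466  -0.128   0.0376]
side fixed_grip 0.7 [ 0.4554 -0.0622  0.0395]
side cart_mid 0.73 [ 0.5428 -0.0786  0.0921]
side cap_face 0.42 [ 0.5393 -0.1168  0.0959]
```

View pics/w5.png

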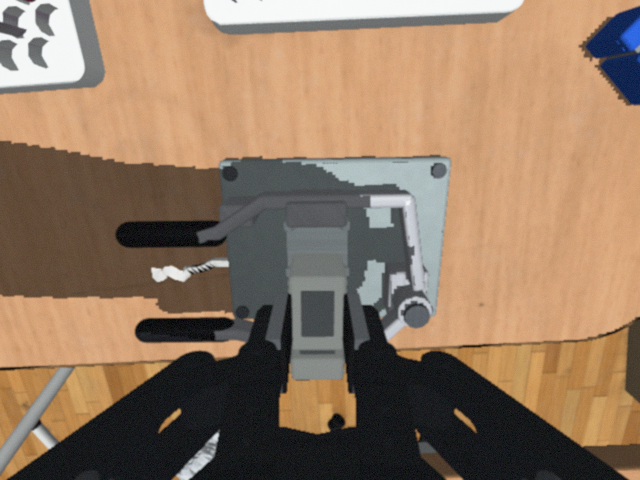

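The wrist view shows the cartridge (columns 290-348) over the nest, the cap at (318,368) pointing to the moving-handle side and the anvil at (316,213). The ears allow only 1.5 mm, so I'll check x from the board's edges.

Run:
```python
from h import *
def edges(c,im,f):
    # points on board end edges (press x=-63 and 87) via saturation
    hsv=cv2.cvtColor(im,cv2.COLOR_BGR2HSV); sat=hsv[...,1]<70
    th=np.radians(-3.4); n=np.array([.5427,-.08])
    def P(x,y,z=.01): return np.array([n[0]+x*np.cos(th)-y*np.sin(th), n[1]+x*np.sin(th)+y*np.cos(th), z])
    for X in (-.063,.087):
        res=[]
        for y in np.arange(-.056,.05,.002):
            ds=np.arange(-.012,.012,.0005); v=[]
            for d in ds:
                u,vv=proj(c,P(X+d,y)); v.append(sat[int(round(vv)),int(round(u))])
            v=np.array(v,int); 
            if X>0: v=v[::-1]
            # outside->inside step: exactly one transition
            t=np.nonzero(np.diff(v))[0]
            if len(t)==1 and v[-1]==1: res.append((y,(ds if X<0 else ds[::-1])[t[0]]))
        r=np.array(res)
        if len(r)>4: print(c,X,len(r),"median off mm",np.median(r[:,1])*1000,"slope deg",np.degrees(np.polyfit(*r.T,1)[0]))
        else: print(c,X,len(r))
edges("wrist",cv2.imread("pics/w5.png"),0)
edges("top",cv2.imread("pics/top0.png"),0)
c="wrist";k=get_calibration(c);print(k["eye"],k["cx"])
im=cv2.imread("pics/w5.png"); 
print(np.round(proj(c,[.5427,-.082,.1107]),1), np.round(proj(c,[.5427,-.08,.022]),1))
g=im[:,:,1].astype(int)
for r in (290,310,330): print(r,g[r,280:300].tolist(),g[r,338:356].tolist())
```

```text
wrist -0.063 42 median off mm 0.7500000000000111 slope deg -1.1163200538644593Traceback (most recent call last):
  File "<stdin>", line 21, in <module>
  File "<stdin>", line 12, in edges
  File "h.py", line 7, in proj
    c=get_calibration(cam); q=R.from_quat(c["orientation"]).inv().apply(np.array(P)-np.array(c["eye"]))
ValueError: time passes only in moves, steps and waits
```

```bash
sed -i 's/^def w(/import functools\n_g=get_calibration\nget_calibration=functools.lru_cache(None)(_g)\ndef w(/' h.py
cat > e.py <<'E'
from h import *
th=np.radians(-3.4); n=np.array([.5427,-.08])
def P(x,y,z=.01): return np.array([n[0]+x*np.cos(th)-y*np.sin(th), n[1]+x*np.sin(th)+y*np.cos(th), z])
def run(c,im,ax,X,rng):
    sat=cv2.cvtColor(im,cv2.COLOR_BGR2HSV)[...,1]<70; res=[]; ds=np.arange(-.012,.012,.0005)
    if X>0: ds=ds[::-1]
    for y in np.arange(*rng,.002):
        px=[proj(c,P(X+d,y) if ax==0 else P(y,X+d)) for d in ds]
        v=np.array([sat[int(round(b)),int(round(a))] for a,b in px],int); t=np.nonzero(np.diff(v))[0]
        if len(t)==1 and v[-1]==1: res.append((y,ds[t[0]]))
    r=np.array(res); print(c,"xy"[ax],X,len(r), (np.median(r[:,1])*1000, np.degrees(np.polyfit(*r.T,1)[0])) if len(r)>4 else "")
for c,f in (("wrist","w5"),("top","top0")):
    im=cv2.imread(f"pics/{f}.png")
    for X in (-.063,.087): run(c,im,0,X,(-.056,.05))
    for X in (-.062,.054): run(c,im,1,X,(-.055,.08))
E
python3 e.py
```

```text
wrist x -0.063 42 (np.float64(0.7500000000000111), np.float64(-1.1163200538644593))
wrist x 0.087 54 (np.float64(-0.49999999999999), np.float64(-0.9216245075098434))
wrist y -0.062 12 (np.float64(-5.999999999999995), np.float64(5.126782197550787))
wrist y 0.054 68 (np.float64(1.5000000000000118), np.float64(0.9358106523327134))
top x -0.063 38 (np.float64(1.0408340855860843e-14), np.float64(-1.101835616322091))
top x 0.087 54 (np.float64(1.0408340855860843e-14), np.float64(-0.756190724467496))
top y -0.062 68 (np.float64(-6.499999999999996), np.float64(2.1972276403149364))
top y 0.054 68 (np.float64(1.5000000000000118), np.float64(1.0910956218112355))
```

Board edges in both views agree: x is right within 0.5 mm and the press yaw is -2.4°. I'll turn by +0.9° and lower.

Call:
carry_out --pt "0 0 -2 0.9 -1" --pt "0 0 -2 0 -1" --pt "0 0 -0.6 0 -1" --pt "0 0 -0.4 0 -1" --pt "0 0 0 0 -1"

```text
time: 13.42
eef_pos: [0.5429, -0.082, 0.0441]
ee_rot: [1.0, -0.022, 0.0, 0.0]
wrist_force: [-0.9, 0.0, -0.5]
finger_gap: 0.252
```

Call:
carry_out --pt "0 0 -0.3 0 -1" --pt "0 0 -0.2 0 -1" --pt "0 0 -0.2 0 -1" --pt "0 0 0 0 -1"

```text
time: 13.92
eef_pos: [0.5425, -0.082, 0.0365]
ee_rot: [1.0, -0.022, -0.0, -0.0]
wrist_force: [-0.8, 0.0, -1.4]
finger_gap: 0.257
```

Call:
carry_out --pt "0 0 -0.1 0 -1" --pt "0 0 -0.1 0 -1" --pt "0 0 0 0 -1"

```text
time: 14.3
eef_pos: [0.5428, -0.082, 0.0361]
ee_rot: [1.0, -0.022, 0.0, 0.0]
wrist_force: [-5.5, 1.0, 10.1]
finger_gap: 0.256
```

Contact came at the expected seat height of 0.036, so it isn't on the ears (they would stop it at 0.0445 or higher). I'll release.

Call:
carry_out --pt "0 0 0.1 0 -0.1" --pt "0 0 0 0 -0.1" --pt "0 0 0 0 -0.1" --pt "0 0 0 0 -0.1" --pt "0 0 2 0 -0.1" --pt "0 0 3 0 -0.1" --pt "0 0 4 0 -0.1" --pt "0 0 3 0 -0.1" --pt "0 0 0 0 -0.1"

```text
time: 15.42
eef_pos: [0.5438, -0.0822, 0.1582]
ee_rot: [1.0, -0.022, 0.002, 0.0]
wrist_force: [0.9, 0.0, -0.7]
finger_gap: 0.454
```

Run:
```python
from h import *
s=get_state();print(s["time"],s["eef_pos"],s["wrist_force"],s["finger_gap"])
b=capture("wrist"); d=capture("side")
for c in ["wrist","side"]:
  for q in ["cart_mid","cap_face","handle_grip","nest"]:
    for r in tip_of(q,c)[:2]: print(c,q,round(r["conf"],2),w(c,r["xyz"]).round(4))
u,v=map(int,proj("side",[.54,-.08,.03]))
cv2.imwrite("pics/w6.png",np.hstack([cv2.resize(b[100:400,160:480],(400,375)),cv2.resize(d[v-45:v+45,u-48:u+48],(400,375))]))
```

```text
15.425 [ 0.54382157 -0.08219931  0.15817614] [ 0.88280321  0.00902692 -0.66819031] 0.45372005320250747
wrist cart_mid 0.84 [0.7404 0.0209 0.0081]
wrist cap_face 0.97 [0.7149 0.0399 0.0101]
wrist cap_face 0.87 [ 0.5426 -0.1161  0.0319]
wrist handle_grip 0.8 [ 0.467  -0.1331  0.0336]
side cart_mid 0.79 [ 0.5443 -0.0789  0.0349]
side cart_mid 0.61 [0.7459 0.016  0.0157]
side cap_face 0.63 [ 0.5404 -0.1127  0.0383]
side handle_grip 0.94 [ 0.4675 -0.1252  0.0376]
side nest 0.93 [ 0.5396 -0.0837  0.0223]
```

View pics/w6.png

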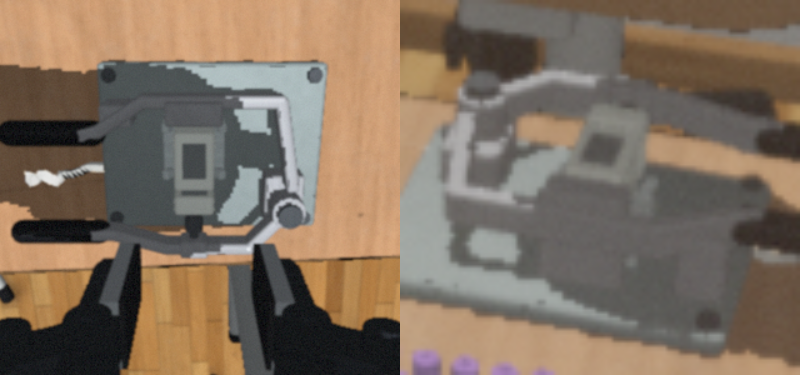

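The cartridge sits in the nest between the ears in the left crop, at (195,165). The cap is toward the foot at (195,225), and the side view shows it level. Next I'll shut the gripper and go to the outer side of the moving grip.

Call:
carry_out --pt "-2.1 -2.0 0 0 -1" --pt "-2.1 -2.0 0 0 -1" --pt "-2.1 -2.0 0 0 -1" --pt "-2.0 -1.8 0 0 -1" --pt "0 0 -3 0 -1" --pt "0 0 -3 0 -1" --pt "0 0 -3 0 -1" --pt "0 0 -2 0 -1" --pt "0 0 -1 0 -1" --pt "0 0 0 0 -1"

```text
time: 17.18
eef_pos: [0.4594, -0.1599, 0.0355]
ee_rot: [1.0, -0.022, -0.0, -0.0]
wrist_force: [1.1, -0.0, 0.6]
finger_gap: -0.001
```

Call:
carry_out --pt "0 0 -1.1 0 -1" --pt "0 0.4 0 0 -1" --pt "0 0.4 0 0 -1" --pt "0 0 0 0 -1"

```text
time: 17.68
eef_pos: [0.4599, -0.1517, 0.025]
ee_rot: [1.0, -0.021, 0.0, 0.0]
wrist_force: [0.9, -0.1, 0.1]
finger_gap: 0.001
```

Call:
carry_out --pt "0 0.3 0 0 -1" --pt "0 0.3 0 0 -1" --pt "0 0.3 0 0 -1" --pt "0 0 0 0 -1"

```text
time: 18.18
eef_pos: [0.4596, -0.1429, 0.0247]
ee_rot: [1.0, -0.022, -0.0, 0.0]
wrist_force: [-2.2, -1.9, 0.5]
finger_gap: -0.005
```

Call:
carry_out --pt "0 0.2 0 0 -1" --pt "0 0.2 0 0 -1" --pt "0 0 0 0 -1"

```text
time: 18.55
eef_pos: [0.4596, -0.1389, 0.0246]
ee_rot: [1.0, -0.022, -0.0, -0.0]
wrist_force: [-2.2, -1.3, -1.0]
finger_gap: -0.0
```

Call:
carry_out --pt "0 0.2 0 0 -1" --pt "0 0.2 0 0 -1" --pt "0 0.2 0 0 -1" --pt "0 0 0 0 -1"

```text
time: 19.05
eef_pos: [0.4597, -0.1329, 0.0246]
ee_rot: [1.0, -0.022, -0.0, 0.0]
wrist_force: [-1.3, -0.9, 0.9]
finger_gap: 0.001
```

Call:
carry_out --pt "0 0.1 0 0 -1" --pt "0 0.1 0 0 -1" --pt "0 0 0 0 -1"

```text
time: 19.42
eef_pos: [0.4597, -0.131, 0.0247]
ee_rot: [1.0, -0.022, -0.0, -0.0]
wrist_force: [-1.6, -1.7, 0.4]
finger_gap: -0.003
```

Call:
carry_out --pt "0 0.1 0 0 -1" --pt "0 0.1 0 0 -1" --pt "0 0 0 0 -1"

```text
time: 19.8
eef_pos: [0.4596, -0.129, 0.0246]
ee_rot: [1.0, -0.022, -0.0, 0.0]
wrist_force: [-1.9, -2.2, -0.1]
finger_gap: -0.002
```

Call:
carry_out --pt "0 0.1 0 0 -1" --pt "0 0 0 0 -1"

```text
time: 20.05
eef_pos: [0.4596, -0.1281, 0.0247]
ee_rot: [1.0, -0.022, -0.0, 0.0]
wrist_force: [-1.9, -4.5, 0.7]
finger_gap: 0.003
```

Call:
carry_out --pt "0 0.1 0 0 -1" --pt "0 0 0 0 -1"

```text
time: 20.3
eef_pos: [0.4596, -0.1272, 0.0247]
ee_rot: [1.0, -0.022, -0.0, 0.0]
wrist_force: [-1.3, -4.6, -0.1]
finger_gap: -0.002
```

Call:
carry_out --pt "0 0.1 0 0 -1" --pt "0 0 0 0 -1"

```text
time: 20.55
eef_pos: [0.4596, -0.1265, 0.0247]
ee_rot: [1.0, -0.022, -0.0, 0.001]
wrist_force: [-2.4, -6.6, -0.6]
finger_gap: 0.002
```

Resistance is growing, so I'll go on in single small steps.

Call:
carry_out --pt "0 0.05 0 0 -1" --pt "0 0 0 0 -1"

```text
time: 20.8
eef_pos: [0.4596, -0.1261, 0.0247]
ee_rot: [1.0, -0.022, -0.0, 0.001]
wrist_force: [-2.5, -6.4, 0.0]
finger_gap: 0.001
```

Call:
carry_out --pt "0 0.05 0 0 -1" --pt "0 0 0 0 -1"

```text
time: 21.05
eef_pos: [0.4597, -0.1257, 0.0248]
ee_rot: [1.0, -0.022, 0.0, 0.001]
wrist_force: [-1.9, -7.4, 0.4]
finger_gap: -0.003
```

Call:
carry_out --pt "0 0.05 0 0 -1" --pt "0 0 0 0 -1"

```text
time: 21.3
eef_pos: [0.4596, -0.1253, 0.0247]
ee_rot: [1.0, -0.022, -0.0, 0.001]
wrist_force: [-2.9, -8.0, -0.3]
finger_gap: -0.0
```

Call:
carry_out --pt "0 0.05 0 0 -1" --pt "0 0 0 0 -1"

```text
time: 21.55
eef_pos: [0.4597, -0.125, 0.0248]
ee_rot: [1.0, -0.022, 0.0, 0.001]
wrist_force: [-2.2, -9.5, 0.9]
finger_gap: -0.004
```

Call:
carry_out --pt "0 0.05 0 0 -1" --pt "0 0 0 0 -1"

```text
time: 21.8
eef_pos: [0.4597, -0.1246, 0.0248]
ee_rot: [1.0, -0.022, 0.0, 0.001]
wrist_force: [-1.8, -9.7, -0.4]
finger_gap: -0.0
```

Call:
carry_out --pt "0 0.05 0 0 -1" --pt "0 0 0 0 -1"

```text
time: 22.05
eef_pos: [0.4597, -0.1241, 0.0248]
ee_rot: [1.0, -0.022, 0.0, 0.001]
wrist_force: [-2.3, -9.9, 0.2]
finger_gap: 0.001
```

Call:
carry_out --pt "0 0.05 0 0 -1" --pt "0 0 0 0 -1"

```text
time: 22.3
eef_pos: [0.4597, -0.1237, 0.0248]
ee_rot: [1.0, -0.022, 0.0, 0.001]
wrist_force: [-1.5, -9.7, -0.0]
finger_gap: -0.002
```

Call:
carry_out --pt "0 0.05 0 0 -1" --pt "0 0 0 0 -1"

```text
time: 22.55
eef_pos: [0.4598, -0.1224, 0.0248]
ee_rot: [1.0, -0.022, 0.0, 0.0]
wrist_force: [-0.6, -1.9, -0.1]
finger_gap: 0.001
```

Call:
carry_out --pt "0 0.05 0 0 -1" --pt "0 0 0 0 -1"

```text
time: 22.8
eef_pos: [0.4598, -0.1213, 0.0247]
ee_rot: [1.0, -0.022, 0.0, -0.0]
wrist_force: [-0.5, -1.6, 0.2]
finger_gap: 0.001
```

It peaked at about 10 N and dropped to about 1.6 N, which is spring only, so the cap has given. I'll take a gentle half-millimetre step or two to confirm the foot meets a seated cap.

Call:
carry_out --pt "0 0.05 0 0 -1" --pt "0 0 0 0 -1"

```text
time: 23.05
eef_pos: [0.4598, -0.1209, 0.0247]
ee_rot: [1.0, -0.022, 0.0, -0.0]
wrist_force: [-0.7, -1.8, -0.4]
finger_gap: 0.0
```

Call:
carry_out --pt "0 0.05 0 0 -1" --pt "0 0 0 0 -1"

```text
time: 23.3
eef_pos: [0.4598, -0.1205, 0.0247]
ee_rot: [1.0, -0.022, 0.0, 0.0]
wrist_force: [-0.4, -2.0, 0.5]
finger_gap: 0.003
```

Call:
carry_out --pt "0 0.05 0 0 -1" --pt "0 0 0 0 -1"

```text
time: 23.55
eef_pos: [0.4597, -0.12, 0.0247]
ee_rot: [1.0, -0.022, 0.0, 0.0]
wrist_force: [1.1, -2.5, 0.0]
finger_gap: -0.0
```

Call:
carry_out --pt "0 0.05 0 0 -1" --pt "0 0 0 0 -1"

```text
time: 23.8
eef_pos: [0.4597, -0.1196, 0.0247]
ee_rot: [1.0, -0.022, 0.0, 0.0]
wrist_force: [0.4, -3.1, 0.2]
finger_gap: 0.004
```

Call:
carry_out --pt "0 0.05 0 0 -1" --pt "0 0 0 0 -1"

```text
time: 24.05
eef_pos: [0.4597, -0.1191, 0.0247]
ee_rot: [1.0, -0.022, 0.0, 0.0]
wrist_force: [-0.3, -3.7, 0.2]
finger_gap: 0.001
```

The force is beginning to climb after the full 4 mm of foot travel, so the cap is home. I'll ease off, let the handle open and retreat.

Call:
carry_out --pt "0 -0.3 0 0 -1" --pt "0 -0.5 0 0 -1" --pt "0 -0.6 0 0 -1" --pt "0 -0.7 0 0 -1" --pt "0 -0.7 0 0 -1" --pt "0 -0.7 0 0 -1" --pt "0 -0.7 0 0 -1" --pt "0 -0.6 0 0 -1" --pt "0 0 0 0 -1"

```text
time: 25.18
eef_pos: [0.4596, -0.1674, 0.0246]
ee_rot: [1.0, -0.022, -0.0, -0.0]
wrist_force: [-0.7, -0.6, 0.5]
finger_gap: 0.001
```

Call:
carry_out --pt "0 0 3 0 -1" --pt "0 0 4 0 -1" --pt "0 0 4 0 -1" --pt "0 0 4 0 -1" --pt "-3 -4 0 0 -1" --pt "-3 -4 0 0 -1" --pt "0 -4 0 0 -1" --pt "0 0 0 0 -1"

```text
time: 26.18
eef_pos: [0.3991, -0.2888, 0.1744]
ee_rot: [1.0, -0.023, -0.0, 0.0]
wrist_force: [-0.0, 0.6, -0.4]
finger_gap: -0.005
```

Run:
```python
from h import *
s=get_state();print(s["time"],s["eef_pos"],s["wrist_force"])
b=capture("top"); d=capture("side")
for c in ["top","side"]:
  for q in ["cart_mid","cap_face","handle_grip"]:
    for r in tip_of(q,c)[:3]: print(c,q,round(r["conf"],2),w(c,r["xyz"]).round(4))
u,v=map(int,proj("side",[.54,-.08,.03])); x,y=map(int,proj("top",[.53,-.08,.03]))
I=cv2.INTER_CUBIC
cv2.imwrite("pics/f.png",np.hstack([cv2.resize(b[y-50:y+50,x-50:x+50],(400,400),interpolation=I),cv2.resize(d[v-50:v+50,u-50:u+50],(400,400),interpolation=I)]))
cv2.imwrite("pics/f2.png",b)
```

```text
26.175 [ 0.3991429  -0.28876848  0.17440785] [-0.01856903  0.59319065 -0.36205483]
top cart_mid 0.62 [ 0.5451 -0.0769  0.0384]
top cart_mid 0.59 [0.7388 0.0185 0.014 ]
top cart_mid 0.27 [ 0.5398 -0.105   0.0391]
top cap_face 0.62 [ 0.5399 -0.1053  0.037 ]
top cap_face 0.55 [0.7165 0.0377 0.0143]
top handle_grip 0.82 [ 0.4681 -0.1298  0.0345]
side cart_mid 0.76 [ 0.5448 -0.0765  0.0347]
side cart_mid 0.52 [0.7461 0.0122 0.0173]
side cap_face 0.47 [ 0.5409 -0.1068  0.0407]
side handle_grip 0.81 [ 0.4657 -0.1257  0.0391]
```

View pics/f.png

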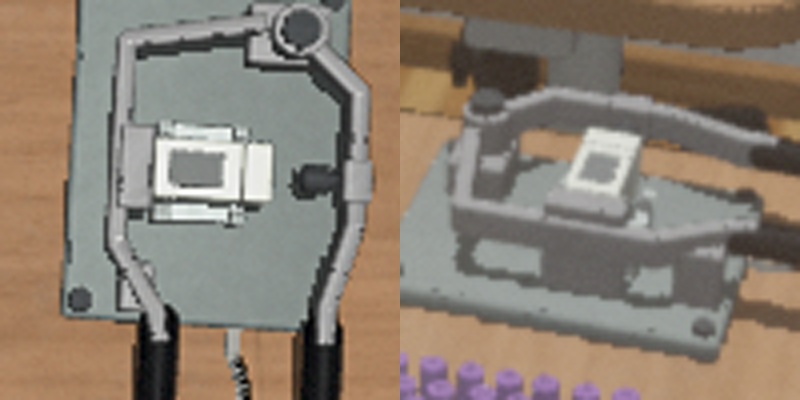

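The cartridge lies in the nest against the anvil in the left crop, at (210,170). The cap is flush at (258,172) with no grey neck showing, and the handle has sprung open.

```bash
python3 -c "
from rig import job_done
print(job_done())"
```

```text
the job is handed in; nothing more can be done
None
```

The white cartridge is in the nest with its cap snapped home, the handle has sprung open again, and I handed the job in at about 26 s of the 67 s allowed.

- **Grasp:** the first try closed just above the cartridge, because the fingertips sit about at the TCP rather than 19 mm ahead. I went lower and the second grasp held. The cartridge had not moved.
- **Placing:** I laid it in the nest with the cap toward the screw foot and let go. It touched down at the seated height, with 10 N on the wrist.
- **Pressing:** I pushed the moving grip in small steps. The push rose to about 10 N, dropped to under 2 N as the cap gave, then reached 3.7 N after about 4 mm of foot travel. I stopped there, well below the 18 N at the grip that cracks the cap.
- **Last checks:** both cameras put the cap face about 29 to 30 mm from the cartridge's centre; 30 mm means home, 34 mm open. The picture shows no neck gap, the cartridge against the anvil and the handle open, with the arm well clear.
- **Not checked:** I did not measure the vials again at the end. The arm never worked near them.

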